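# Load the wax tray into the carving jig and hold its sprung clamp arm past the click

## Robot

A 7-joint arm with a two-finger parallel gripper is mounted at the origin on a cart in front of the work surface, level with it; the furniture and walls round the work are solid. World frame = base frame: x ahead of the robot, y to its left, z up, the work surface at z = 0. Lengths are in mm, angles in rad, forces in N, time in s.
With the tool pointing down it reaches from about 400 to 850 mm from the base axis. Payload 10.4 kg.
Tool frame: the origin (TCP) lies on the centre line of the jaws, within the pads' length; the fingertips stand nose_length ahead of it and the grasp point (between the pads) lies 3 mm ahead of it (nose_length is the distance from the TCP to the fingertips, in mm); z points along the fingers, y is the direction in which the jaws open and shut (so a half turn about z gives the same grasp; the last joint's range is limited). The gripper opens to 85 mm and grips with 20 to 120 N. Pads are 22 mm wide; open, the fingers measure 114 mm over their backs; the gripper's body (76 mm by 85 mm) begins 54 mm behind the grasp point. The pads swing forward as they close: fully open they stand 13 mm farther back than shut.
Start: joints at [1.191, 0.332, -0.065, 1.46, 0.022, 1.35, -0.088], TCP at [218.32, -585.649, 253.338] pointing down, gripper open.
Joint ranges: [-2.6, 2.6], [-0.5, 2.12], [-1.47, 1.34], [0.16, 2.42], [-1.27, 4.41], [0.06, 2.06], [-2.6, 2.6]. Speed limits (rad/s): [2.22, 2.22, 2.79, 2.79, 3.14, 3.14, 3.14].

## Interface

Orientations are given as a unit quaternion [x, y, z, w].
In Python, from rig import observe, snapshot, camera_model, close_job, nose_length gives the robot as it stands. The module is installed in compiled form; this text tells all that it offers.
- The arm moves only by the tool drive_tool, never from a script. Its argument "plan" is a list of rows, each a list of 4 numbers: the shift along the tool's x, y, z in mm, then the turn about the tool's z in rad. A call has exactly 5 rows; each row is the pose to reach, as a shift and turn from the pose measured when the call began, along the tool's axes at that moment; what a row does not reach only later rows make up. A row lasts 1/10 s, in which the tool goes at most 50 mm and 8.59 degrees, less where a joint would pass 70% of its speed; a pose out of reach is approached as far as the arm can. A call with a gripper value outside its range is refused whole. "gripper" is the finger opening in mm, from 0 to 85.4, set as the call begins (left out, the last holds). The fingers move at their own pace and stop on an object; the grip force is fixed at half the most. Time passes only in rows, so rows that repeat a pose let the fingers close, or fill a call up. It gives the time, the measured TCP pose, the force and the opening at its end, in the units of the state.
- observe(): the state, without advancing time (a new reading comes with each control period).
- snapshot(name): name is "side" or "top" or "wrist"; returns the picture (384x512x3 uint8, blue, green, red); there is no depth.
- camera_model(name): a dict with "fx", "fy", "cx", "cy" (pixels), "R" (3x3) and "t" (3): a world point X has camera coordinates R X + t; the wrist camera has in their place "T_tool_cam" (4x4, takes a point from camera to tool coordinates, whose origin is the TCP and whose axes are the flange's). Camera axes: x right, y down, z forward; pixel columns grow to the right and rows downward; lengths in mm; the calibration is good to about 2 mm. The wrist camera is an equidistant fisheye: a pixel r from the principal point sees the ray r / f radians off the axis. A picture is of the moment at which its call begins: read the wrist's pose just before it. camera_model takes no time and is no camera call.
- close_job(): hands the job in, once; it reports no verdict.
The state is a dict: "time_s": time; "joint_positions": joint angles; "qvel": joint speeds; "effort": joint torques, N m; "tcp_pos": TCP position; "ee_rot": TCP orientation; "ft_force": force on the tool from outside, world axes, zero at the start; "wrist_torque": the same for the moment, N m; "opening": finger opening in mm.
Only numpy, scipy, OpenCV 4.12 (cv2) and the standard library are available. Lean on these libraries where they do the work, as an engineer would, in place of code of your own. Each camera call takes 0.05 s, during which the arm holds its last target.

## Task

Slide the white tray, with the red wax block still lying in its pocket, fully home into the slotted bay of the plywood carving jig and let go of it. Then, with the fingers, push the blue sprung clamp arm in past the click of its brass pawl and on to its stop, and finish holding it pressed there - do not let go, as I will put the lock pin in while you hold. Leave the cup, the red extruder and the ear cast where they stand.

Things in the scene. Friction and masses are not known exactly. Their poses are not given: they have to be found in the camera images.
- tray_grip (a point): Centre of the white tray's upright orange grip fin, half-way up. Fin: 28 mm long (tray x), 12 thick (y), 46 high; top 23 mm above this point, tray's underside 27 mm below (starts on the table). Axes: x from the fin to the tray's leading edge, which enters the jig first; z up. A tongue 26 mm wide under the fin ends 20 mm behind (-x) this point and joins the tray plate ahead.
- tray_pocket (a point): Where the wax block's centre belongs in the tray: 60 mm ahead (+x) of the fin, 10 mm lower than tray_grip. Pocket 40 x 54 mm inside, its rim 7 mm above the plate. The tray plate is 70 mm (x) by 90 mm (y), 6 mm thick, from 21 to 91 mm ahead of the fin's centre. Tray about 0.14 kg. Axes as tray_grip.
- wax_center (a point): Centre of the red wax block, 36 x 50 x 22 mm, about 0.07 kg, lying loose in the tray's pocket.
- jig_home (a point): Where tray_grip is when the tray is fully home in the fixed plywood jig (its leading edge against the back stop). Axes: x the way the tray slides in, y to the left of that, z up. The tray slides on the jig's 6 mm base plate, whose top is 27 mm below this point and whose front edge is 46 mm before it (-x), with a small ramp to 56 mm. The clamp arm is on the bay's right (-y).
- bay_mouth (a point): Front of the jig's two aluminium rails, on the bay's centre line, 36 mm ahead (+x) of jig_home, on the base plate's top. Axes as jig_home. Rails 18 mm high; slot 95 mm wide for the 90 mm plate, 13 mm high under the lips, which begin 12 mm ahead. A flared mouth, about 100 mm wide at its front, begins 21 mm before (-x) this point. Back stop 55 mm ahead.
- push_plate (a point): Middle of the rubber-faced outer face of the upright push plate at the free end of the blue clamp arm. Plate 40 mm long (along the arm), 8 mm thick; top 21 mm above this point (76 mm above the table), free end 20 mm off (-x). Axes turn with the arm: x towards the hinge, y inward, square to the face: push along +y. At 0 rad these axes are turned +0.50 rad (about z) from jig_home's.
- clamp_hinge (a point): Point on the arm's upright hinge axis, at the height of push_plate, which lies 108 mm from it along the arm (arm -x) and 10.5 mm outward (-y), and swings round it clockwise seen from above when pushed in. Axes as push_plate. The arm's toe, 81 mm from the hinge, then swings in behind the tray plate's right shoulder. Room for fingers outside the plate.
- clamp_arm (a joint): Angle of the blue clamp arm, rad: 0 = sprung fully open, grows as pushed in, 0.50 = against its stop (arm parallel to the bay). The pawl clicks in behind the arm at about 0.35; released, the arm springs back onto the pawl and rests at about 0.36. Spring: about 2 N at the push plate when open, 6 N at the stop, 1 or 2 N more over the pawl.
- pawl (a joint): Travel of the sprung brass pawl in m: 0 = fully up, about 0.006 = pressed down by the arm passing over it; it snaps up to 0 behind the arm at the click. It need not be touched.
- pawl_tip (a point): Top of the brass pawl tongue (24 mm wide), in the base plate under the path of the arm.
- mixing_cup: Small clear graduated cup, 43 mm wide, 46 mm high, origin at the centre of its underside. Bystander.
- extruder_red: Red crayon-shaped wax extruder standing upright, 34 mm wide, 146 mm high, origin at the centre of its underside. Bystander.
- ear_cast: Flesh-coloured ear cast lying flat, 69 x 35 x 17 mm, origin at the centre of its underside. Bystander.
Mind the look-alikes: they are no part of the job. What is shaped like the part that bears wax_center but black, green or grey is not meant.

How it is judged (in metres and radians):
On the way, in this order (a step that is already met when the one before it is completed fails the run):
1. the loaded tray is fully home in the bay, the arm not yet past the click (x of tray_grip in the frame of jig_home between -0.005 and 0.005 m and y of tray_grip in the frame of jig_home between -0.006 and 0.006 m and z of tray_grip in the frame of jig_home between -0.004 and 0.004 m and angle between the x axis of tray_grip and the x axis of jig_home, either way round below 0.08 rad and distance between wax_center and tray_pocket below 0.01 m and value of joint clamp_arm below 0.3 rad), for 0.2 s.
2. with the tray home, the fingers hold the arm past the click, near its stop (x of tray_grip in the frame of jig_home between -0.005 and 0.005 m and y of tray_grip in the frame of jig_home between -0.006 and 0.006 m and z of tray_grip in the frame of jig_home between -0.004 and 0.004 m and angle between the x axis of tray_grip and the x axis of jig_home, either way round below 0.08 rad and distance between wax_center and tray_pocket below 0.01 m and value of joint clamp_arm above 0.43 rad and value of joint pawl below 0.002 m and contact force between the fingers and clamp_arm above 2 N), for 0.2 s.
At the end, for the whole second after the job is handed in: Tray released and home (fin within 5 mm of jig_home along the slide, 6 mm across, 4 mm in height, 0.08 rad), wax within 10 mm of its place in the pocket; clamp arm beyond 0.43 rad with the pawl up again (under 2 mm), held by the fingers with over 2 N (all of step 2 and contact force between the fingers and tray below 0.2 N); the arm keeps its last pose, push and grip.
It fails at once if the cup is disturbed (distance of mixing_cup from where it was at the start of the episode above 0.03 m or angle between mixing_cup's own z axis and vertical above 0.6 rad).
It fails at once if the red extruder is disturbed (distance of extruder_red from where it was at the start of the episode above 0.03 m or angle between extruder_red's own z axis and vertical above 0.6 rad).
It fails at once if the ear cast is disturbed (distance of ear_cast from where it was at the start of the episode above 0.03 m).
It also fails if it takes over 48 s, if anything falls off the work surface, if the arm or the gripper's body presses on something with over 40 N, if the wrist force passes 120 N, or if a joint passes its speed limit or range.

## Working session

There is one attempt and no reset: what is moved stays moved. The work goes in short steps, Python scripts to look and compute and a tool call to move; the robot and the scene stay as the last step left them, time stands still between calls to the robot, and variables do not carry over. Pictures are saved under pics/ and viewed, and the job is handed in when it is done.

Besides the shell and the picture viewer there is one more tool, called after ">>>" as name([rows], argument=value, ...), one row to a line, values as JSON. drive_tool: Moves the arm, as the interface text tells. Its arguments: {"type":"object","properties":{"plan":{"type":"array"},"gripper":{"type":"number"}},"required":["plan"]}

```bash
mkdir -p pics; ls
python3 - <<'E'
from rig import *
import cv2
s=observe();print(s)
print(nose_length if not callable(nose_length) else nose_length())
for n in ("side","top","wrist"):
    im=snapshot(n);cv2.imwrite(f"pics/{n}0.png",im)
    print(n,camera_model(n))
E
```

```text
pics
{'time_s': 0.0, 'joint_positions': array([ 1.19141428,  0.33284391, -0.06465855,  1.46096725,  0.02160851,
        1.34993392, -0.08850075]), 'qvel': array([-0.00013786, -0.00155365, -0.00124018, -0.00077768,  0.00023283,
       -0.00103568, -0.00056108]), 'effort': array([-7.41400399e-04, -6.25453949e+01,  4.84551047e-02, -3.91606092e+01,
        1.62131398e-02,  1.00142491e-02,  1.13292663e-05]), 'tcp_pos': array([ 218.12957598, -585.31009192,  252.5209117 ]), 'ee_rot': array([ 9.84131679e-01,  1.77438179e-01, -1.74581992e-04, -7.07299197e-04]), 'ft_force': array([0.33103185, 0.41306822, 0.3602023 ]), 'wrist_torque': array([ 0.02313692,  0.03473627, -0.01807378]), 'opening': 85.36301114126746}
22.0
side {'fx': 373.7444489823612, 'fy': 373.7444489823612, 'cx': 249.90294299220125, 'cy': 191.32055490626698, 'R': array([[-0.93597322, -0.35204136,  0.00458422],
       [-0.16921402,  0.43839525, -0.88270959],
       [ 0.30874058, -0.82696825, -0.46989655]]), 't': array([519.1248813 , 207.02205337, 935.93681309])}
top {'fx': 456.3826850553621, 'fy': 456.3826850553621, 'cx': 251.16476805965505, 'cy': 193.4579526864389, 'R': array([[ 0.02783111, -0.99955981, -0.01027721],
       [-0.98394468, -0.02558026, -0.17663105],
       [ 0.1762904 ,  0.01502805, -0.98422348]]), 't': array([ -88.64092738,  569.15769482, 1369.71551755])}
wrist {'fx': 297.3186396354542, 'fy': 297.3186396354542, 'cx': 251.53877741932718, 'cy': 192.81957084551308, 'T_tool_cam': array([[-1.23536319e-04, -9.60779146e-01, -2.77314655e-01,
         7.02780176e+01],
       [ 9.99999965e-01, -5.39576788e-05, -2.58532684e-04,
        -4.85953393e-01],
       [ 2.33429556e-04, -2.77314677e-01,  9.60779119e-01,
        -1.20202891e+02],
       [ 0.00000000e+00,  0.00000000e+00,  0.00000000e+00,
         1.00000000e+00]])}
```

View pics/top0.png

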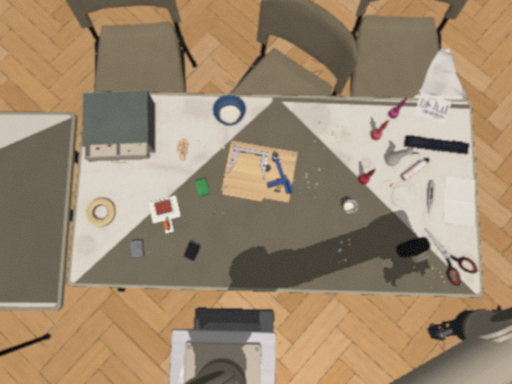

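View pics/side0.png

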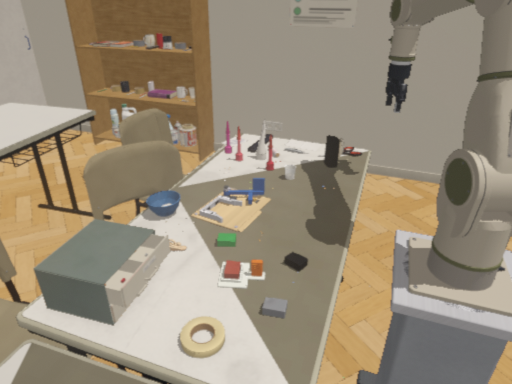

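View pics/wrist0.png

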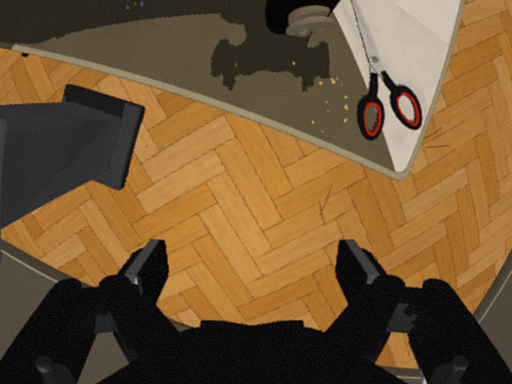

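```bash
cat > h.py <<'E'
import numpy as np, cv2
from rig import *
from scipy.spatial.transform import Rotation as Rn
def plane(n,uv,z):
    c=camera_model(n);R=np.array(c["R"]);t=np.array(c["t"])
    o=-R.T@t; d=R.T@np.array([(uv[0]-c["cx"])/c["fx"],(uv[1]-c["cy"])/c["fy"],1])
    return o+d*(z-o[2])/d[2]
def wcam(s):
    T=np.array(camera_model("wrist")["T_tool_cam"]);R=Rn.from_quat(s["ee_rot"]).as_matrix()
    return R@T[:3,:3],R@T[:3,3]+np.array(s["tcp_pos"])
def wplane(s,uv,z):
    c=camera_model("wrist");R,o=wcam(s)
    x=(uv[0]-c["cx"])/c["fx"];y=(uv[1]-c["cy"])/c["fy"];r=np.hypot(x,y)
    d=np.array([x/r*np.sin(r),y/r*np.sin(r),np.cos(r)]) if r>0 else np.array([0,0,1.])
    d=R@d;return o+d*(z-o[2])/d[2]
def wproj(s,X):
    c=camera_model("wrist");R,o=wcam(s);p=R.T@(np.array(X)-o)
    th=np.arctan2(np.hypot(p[0],p[1]),p[2]);a=np.arctan2(p[1],p[0])
    return np.array([c["cx"]+c["fx"]*th*np.cos(a),c["cy"]+c["fy"]*th*np.sin(a)])
def proj(n,X):
    c=camera_model(n);p=np.array(c["R"])@np.array(X)+c["t"]
    return np.array([c["cx"]+c["fx"]*p[0]/p[2],c["cy"]+c["fy"]*p[1]/p[2]])
def totool(s,P):  # world point -> tool shift
    return Rn.from_quat(s["ee_rot"]).inv().apply(np.array(P)-s["tcp_pos"])
E
python3 - <<'E'
import cv2,numpy as np
from h import *
im=cv2.imread("pics/top0.png")
a=cv2.resize(im[180:260,120:220],None,fx=5,fy=5,interpolation=cv2.INTER_CUBIC)
b=cv2.resize(im[130:210,210:310],None,fx=5,fy=5,interpolation=cv2.INTER_CUBIC)
cv2.imwrite("pics/topA.png",a);cv2.imwrite("pics/topB.png",b)
im=cv2.imread("pics/side0.png")
cv2.imwrite("pics/sideB.png",cv2.resize(im[170:320,180:310],None,fx=4,fy=4,interpolation=cv2.INTER_CUBIC))
for uv in [(165,210),(168,226),(258,172),(350,205),(183,150),(366,176)]: print(uv,plane("top",uv,20).round())
E
```

```text
(165, 210) [517. 198.  20.]
(168, 226) [466. 186.  20.]
(258, 172) [647. -93.  20.]
(350, 205) [ 548. -386.   20.]
(183, 150) [714. 152.  20.]
(366, 176) [ 643. -438.   20.]
```

View pics/topA.png

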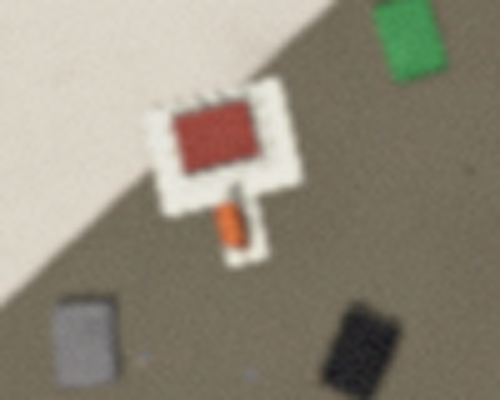

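View pics/topB.png

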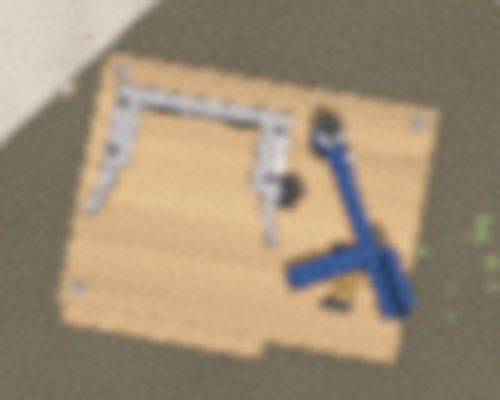

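View pics/sideB.png

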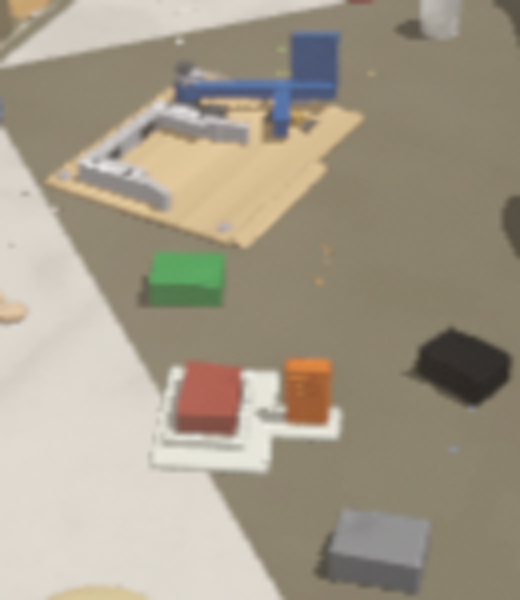

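>>> drive_tool([
  [43, -26, 0, 0.07],
  [86, -52, 0, 0.14],
  [129, -78, 0, 0.21],
  [172, -104, 0, 0.28],
  [215, -130, 0, 0.35],
])

```text
time_s: 0.65
tcp_pos: [374.2, -387.7, 252.8]
ee_rot: [1.0, 0.002, -0.0, -0.0]
ft_force: [0.7, -0.9, -1.3]
opening: 85.2
```

>>> drive_tool([
  [31, -39, 0, 0],
  [62, -78, 0, 0],
  [93, -117, 0, 0],
  [124, -156, 0, 0],
  [155, -195, 0, 0],
])

```text
time_s: 1.15
tcp_pos: [528.6, -191.3, 252.9]
ee_rot: [1.0, 0.002, -0.0, -0.0]
ft_force: [1.0, -0.7, 0.5]
opening: 85.4
```

>>> drive_tool([
  [20, -25, 0, 0.03],
  [40, -50, 0, 0.06],
  [60, -75, 0, 0.09],
  [70, -90, 0, 0.12],
  [70, -90, 0, 0.15],
])

```text
time_s: 1.65
tcp_pos: [599.2, -97.6, 252.3]
ee_rot: [0.997, -0.072, -0.001, -0.001]
ft_force: [-1.0, 0.4, -0.1]
opening: 85.3
```

Run:
```python
from h import *
s=observe();im=snapshot("wrist");cv2.imwrite("pics/w1.png",im);np.save("w1.npy",s,allow_pickle=True)
print(s["tcp_pos"],s["ee_rot"],s["qvel"].round(3),s["joint_positions"].round(2))
```

```text
[599.22285745 -97.55768615 252.32537065] [ 9.97436030e-01 -7.15508471e-02 -5.75145898e-04 -1.22954074e-03] [ 0.007 -0.026  0.081  0.024 -0.011  0.002 -0.254] [ 0.41  0.32 -0.41  1.49  0.13  1.35 -1.72]
```

View pics/w1.png

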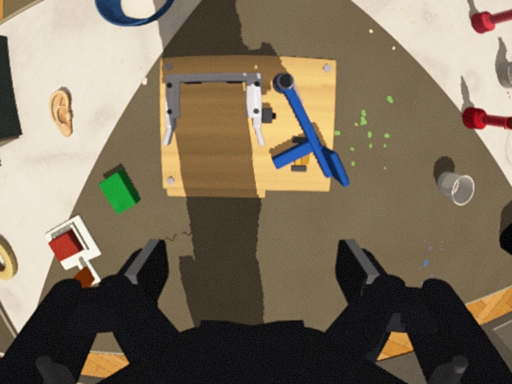

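Run:
```python
from h import *
im=cv2.imread("pics/w1.png")
cv2.imwrite("pics/w1z.png",cv2.resize(im[45:205,150:360],None,fx=3.8,fy=3.75,interpolation=cv2.INTER_CUBIC))
```

```text
(no output)
```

View pics/w1z.png

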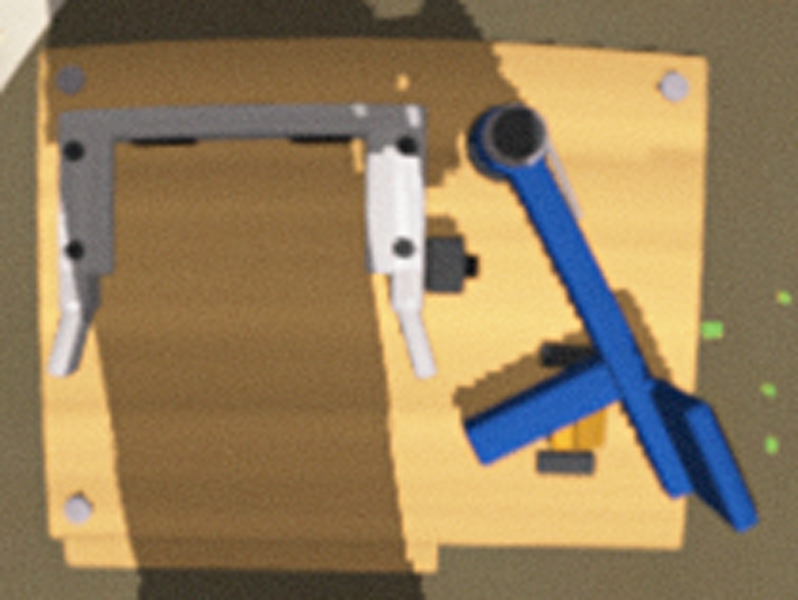

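Run:
```python
from h import *
s=np.load("w1.npy",allow_pickle=True).item()
f=lambda x,y,z: wplane(s,((x+.5)/3.8-.5+150,(y+.5)/3.75-.5+45),z)
yaw=2*np.arctan2(s["ee_rot"][1],s["ee_rot"][0]);print("yaw",yaw)
for n,x,y,z in [("flareL",63,375,24),("flareR",427,375,24),("lipL",113,272,24),("lipR",368,272,24),("scrL1",73,150,24),("scrL2",74,250,24),("scrR1",407,145,24),("scrR2",403,248,24),("backL",117,138,24),("backR",366,132,24),("plTL",38,42,6),("plTR",707,58,6),("plBL",49,537,6),("plBR",682,549,6),("rampL",67,567,0),("rampR",436,572,0),("rampLt",66,540,6),("rampRt",436,544,6),("hinge",516,132,55),("ppTopA",704,402,76),("ppTopB",752,522,76)]:
    print(n,f(x,y,z).round(1))
```

```text
yaw -0.14322421052176512
flareL [643.5   1.2  24. ]
flareR [ 625.4 -112.8   24. ]
lipL [673.1 -21.1  24. ]
lipR [660.1 -99.5  24. ]
scrL1 [714.2 -14.6  24. ]
scrL2 [682.5  -9.8  24. ]
scrR1 [ 697.7 -116.9   24. ]
scrR2 [ 666.  -111.1   24. ]
backL [715.1 -29.2  24. ]
backR [ 703.6 -105.2   24. ]
plTL [756.1  -3.3   6. ]
plTR [ 718.3 -219.2    6. ]
plBL [587.1  23.6   6. ]
plBR [ 551.6 -192.4    6. ]
rampL [573.9  21.6   0. ]
rampR [ 553.7 -107.     0. ]
rampLt [585.1  17.7   6. ]
rampRt [ 565.4 -108.3    6. ]
hinge [ 695.  -146.5   55. ]
ppTopA [ 615.  -185.7   76. ]
ppTopB [ 579.  -197.2   76. ]
```

>>> drive_tool([
  [-25, -43, 0, -0.07],
  [-50, -86, 0, -0.14],
  [-75, -129, 0, -0.21],
  [-100, -172, 5, -0.28],
  [-125, -215, 10, -0.34],
])

```text
time_s: 2.2
tcp_pos: [505.6, 131.1, 243.0]
ee_rot: [0.995, 0.097, -0.0, -0.0]
ft_force: [-0.1, 0.5, -0.7]
opening: 85.6
```

Run:
```python
from h import *
s=observe();print(s["tcp_pos"],2*np.arctan2(s["ee_rot"][1],s["ee_rot"][0]),totool(s,[470,190,220]))
```

```text
[505.6493106  131.07696657 242.9510159 ] 0.19364427611680587 [-23.63567446 -64.67127408  22.98972699]
```

>>> drive_tool([
  [-12, -32, 10, 0],
  [-24, -65, 23, 0],
  [-24, -65, 23, 0],
  [-24, -65, 23, 0],
  [-24, -65, 23, 0],
])

```text
time_s: 2.7
tcp_pos: [470.5, 188.5, 220.2]
ee_rot: [0.995, 0.095, 0.0, 0.0]
ft_force: [0.6, 0.0, 0.1]
opening: 85.5
```

Run:
```python
from h import *
s=observe();im=snapshot("wrist");cv2.imwrite("pics/w2.png",im);np.save("w2.npy",s,allow_pickle=True)
print(s["tcp_pos"],s["ee_rot"],s["joint_positions"].round(2))
cv2.imwrite("pics/w2z.png",cv2.resize(im[90:290,150:350],None,fx=3,fy=3,interpolation=cv2.INTER_CUBIC))
```

```text
[470.45484067 188.48097613 220.21306044] [9.95436407e-01 9.54271993e-02 4.57391677e-05 8.00067205e-05] [ 0.14  0.15 -0.66  1.78  0.1   1.24 -1.92]
```

View pics/w2.png

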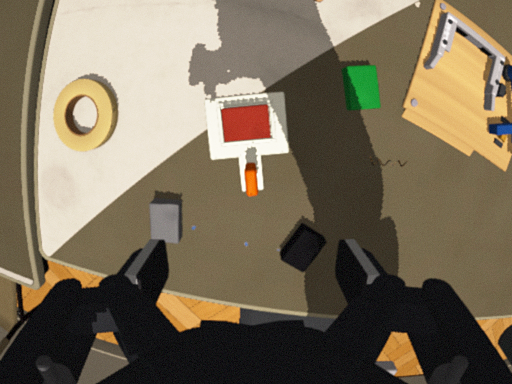

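View pics/w2z.png

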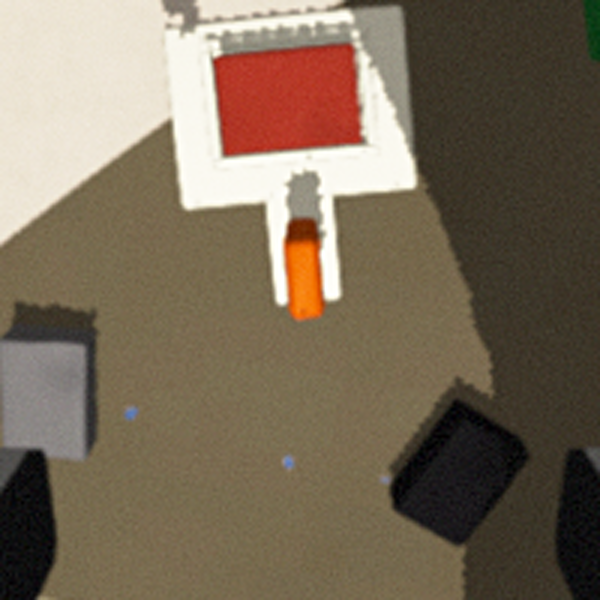

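Run:
```python
from h import *
s=np.load("w2.npy",allow_pickle=True).item()
im=cv2.imread("pics/w2.png")
f=lambda x,y,z: wplane(s,((x+.5)/3-.5+150,(y+.5)/3-.5+90),z)[:2].round(1)
for n,x,y,z in [("ftop0",287,251,50),("ftop1",318,249,50),("ftop2",323,315,50),("ftop3",291,319,50),("tong",278,304,6),("tong",340,299,6),("rL",184,208,6),("rR",415,187,6),("fL",166,26,6),("fR",403,6,6),("grey",95,458,22),("black",392,508,22),("black",528,452,22)]: print(n,f(x,y,z))
hsv=cv2.cvtColor(im,cv2.COLOR_BGR2HSV)
m=cv2.inRange(hsv,(5,150,90),(20,255,255));m[:150]=0;m[210:]=0
m2=cv2.inRange(hsv,(5,150,180),(20,255,255));m2[:150]=0;m2[210:]=0
for q in (m,m2):
    c=max(cv2.findContours(q,0,2)[0],key=cv2.contourArea);r=cv2.minAreaRect(c);print(r)
    print([wplane(s,p,50)[:2].round(1) for p in cv2.boxPoints(r)],wplane(s,r[0],50))
mr=cv2.inRange(hsv,(0,120,60),(4,255,255))|cv2.inRange(hsv,(172,120,60),(180,255,255))
c=max(cv2.findContours(mr,0,2)[0],key=cv2.contourArea);r=cv2.minAreaRect(c);b=[wplane(s,p,28)[:2] for p in cv2.boxPoints(r)];print(r,np.round(b,1),np.mean(b,0))
print(2*np.arctan2(s["ee_rot"][1],s["ee_rot"][0]))
```

```text
ftop0 [475.7 196.3]
ftop1 [478.3 186.3]
ftop2 [456.2 180.2]
ftop3 [452.7 190.6]
tong [444.7 195. ]
tong [451.2 171.6]
rL [475.3 237.2]
rR [499.9 152.4]
fL [542.4 255.8]
fR [566.  170.8]
grey [371.9 256.2]
black [373.4 134.5]
black [407.5  85.8]
((251.1015167236328, 179.42132568359375), (33.20112609863281, 12.111998558044434), 85.91438293457031)
[array([485.5, 199.6]), array([488.6, 188. ]), array([455.5, 179. ]), array([452.2, 191. ])] [470.6514316 189.477029   50.       ]
((250.9446258544922, 183.00308227539062), (25.849027633666992, 11.426824569702148), 86.8201675415039)
[array([478.5, 197.7]), array([481.3, 186.6]), array([455.2, 180. ]), array([452.4, 191.3])] [466.97697737 188.92884496  50.        ]
((245.50001525878906, 122.5), (33.13473892211914, 46.46823501586914), 84.2894058227539) [[534.5 234. ]
 [548.2 187.7]
 [514.8 177.5]
 [500.8 224.4]] [524.53885649 205.9124923 ]
0.19114525737225174
```

>>> drive_tool([
  [-3, -1, 20, -0.083],
  [-3, -1, 60, -0.083],
  [-3, -1, 100, -0.083],
  [-3, -1, 130, -0.083],
  [-3, -1, 130, -0.083],
], gripper=50)

```text
time_s: 3.25
tcp_pos: [465.7, 186.8, 86.9]
ee_rot: [0.991, 0.136, -0.003, 0.001]
ft_force: [0.4, -0.0, 0.3]
opening: 50.1
```

Run:
```python
from h import *
s=observe();im=snapshot("wrist");cv2.imwrite("pics/w3.png",im);np.save("w3.npy",s,allow_pickle=True)
print(s["tcp_pos"],2*np.arctan2(s["ee_rot"][1],s["ee_rot"][0]),totool(s,[467,188.9,40]),s["opening"])
```

```text
[465.72082186 186.76735304  86.87051175] 0.2720775739602961 [ 2.10434639 -1.71929294 46.85771131] 50.07934686574291
```

View pics/w3.png

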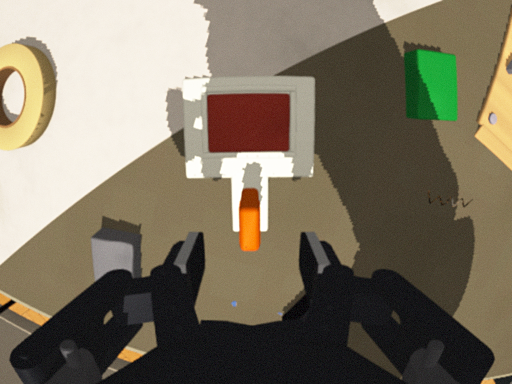

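>>> drive_tool([
  [2, -2, 15, 0],
  [2, -2, 35, 0],
  [2, -2, 47, 0],
  [2, -2, 47, 0],
  [2, -2, 47, 0],
])

```text
time_s: 3.8
tcp_pos: [468.7, 190.4, 43.1]
ee_rot: [0.991, 0.136, -0.001, 0.0]
ft_force: [-0.3, -0.0, -0.5]
opening: 50.4
```

>>> drive_tool([
  [0, 0, 0, 0],
  [0, 0, 0, 0],
  [0, 0, 0, 0],
  [0, 0, 0, 0],
  [0, 0, 0, 0],
], gripper=4)

```text
time_s: 4.3
tcp_pos: [469.3, 190.5, 43.9]
ee_rot: [0.991, 0.136, -0.0, 0.0]
ft_force: [-0.2, -0.6, 7.2]
opening: 10.9
```

Run:
```python
from h import *
s=observe();im=snapshot("wrist");cv2.imwrite("pics/w4.png",im);np.save("w4.npy",s,allow_pickle=True)
print(s["tcp_pos"],2*np.arctan2(s["ee_rot"][1],s["ee_rot"][0]),s["ft_force"],s["opening"])
```

```text
[469.34175793 190.54690376  43.92964576] 0.27222517124811335 [-0.18117474 -0.64321445  7.22198399] 10.923346649290714
```

View pics/w4.png

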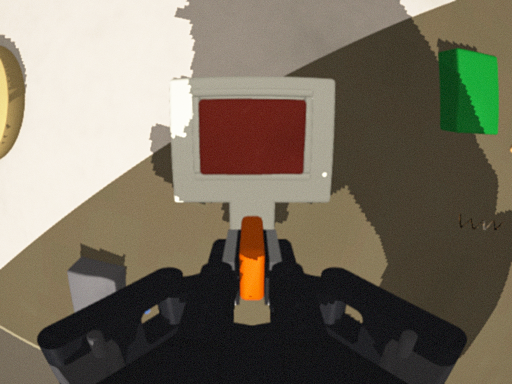

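>>> drive_tool([
  [0, 0, -8, 0],
  [0, 0, -18, 0],
  [0, 0, -30, 0],
  [0, 0, -40, 0],
  [0, 0, -40, 0],
])

```text
time_s: 4.85
tcp_pos: [470.3, 190.9, 85.8]
ee_rot: [0.991, 0.136, 0.001, -0.0]
ft_force: [0.5, 0.6, -2.3]
opening: 11.2
```

Run:
```python
from h import *
s=np.load("w4.npy",allow_pickle=True).item()
P=[wplane(s,p,6)[:2] for p in [(174.5,202),(331,201.5),(172,78),(335,80)]]
print(np.round(P,1)); P=np.array(P)
d=(P[2]+P[3]-P[0]-P[1])/2;d/=np.linalg.norm(d);print(np.arctan2(d[1],d[0]),P.mean(0)-56*d, np.linalg.norm(P[0]-P[1]),np.linalg.norm(P[2]-P[3]),np.linalg.norm(P[0]-P[2]))
e=P[0]+P[2]-P[1]-P[3];print(np.arctan2(-e[0],e[1]))
s=observe();im=snapshot("wrist");cv2.imwrite("pics/w5.png",im);np.save("w5.npy",s,allow_pickle=True)
print(s["tcp_pos"],s["ee_rot"],2*np.arctan2(s["ee_rot"][1],s["ee_rot"][0]),s["ft_force"],s["wrist_torque"])
```

```text
[[475.8 238.6]
 [500.1 152.5]
 [542.9 255.7]
 [565.4 171.5]]
0.266420409714679 [467.00783469 189.84131546] 89.50553381608071 87.10397132643786 69.27718090792675
0.268400475539708
[470.32647677 190.93693201  85.8001204 ] [ 9.90758000e-01  1.35637975e-01  9.55374685e-04 -1.07094639e-04] 0.2721148471912758 [ 0.50488721  0.61203423 -2.27712491] [-0.02352971  0.05454035 -0.00885959]
```

View pics/w5.png

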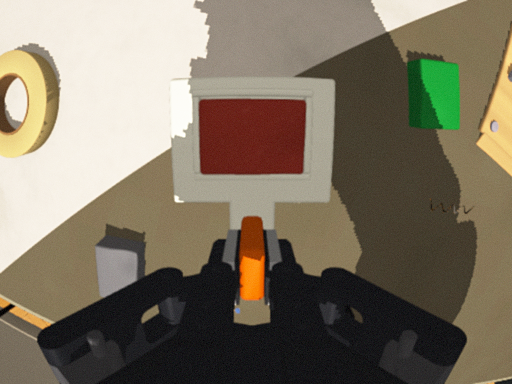

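>>> drive_tool([
  [0, 15, 0, 0.02],
  [0, 40, 0, 0.07],
  [0, 70, 0, 0.12],
  [0, 100, 0, 0.17],
  [0, 130, 0, 0.22],
])

```text
time_s: 5.4
tcp_pos: [504.8, 63.0, 84.4]
ee_rot: [1.0, 0.024, -0.0, 0.0]
ft_force: [-0.1, 0.7, -1.3]
opening: 10.9
```

Run:
```python
from h import *
s=observe()
print(s["tcp_pos"],2*np.arctan2(s["ee_rot"][1],s["ee_rot"][0]),totool(s,[537.8,-39.6,55]))
```

```text
[504.76365288  62.99517261  84.36141715] 0.04851311091815093 [ 28.02513644 104.06509247  29.39916237]
```

>>> drive_tool([
  [7, 28, 0, 0.06],
  [15, 56, 0, 0.12],
  [23, 84, 0, 0.17],
  [28, 104, 0, 0.207],
  [28, 104, 0, 0.207],
])

```text
time_s: 5.9
tcp_pos: [538.5, -43.5, 84.1]
ee_rot: [0.997, -0.082, -0.0, 0.001]
ft_force: [-0.4, 0.6, -2.0]
opening: 11.2
```

Run:
```python
from h import *
s=observe();im=snapshot("wrist");cv2.imwrite("pics/w6.png",im);np.save("w6.npy",s,allow_pickle=True)
print(s["tcp_pos"],2*np.arctan2(s["ee_rot"][1],s["ee_rot"][0]),totool(s,[537.8,-39.6,50]),s["opening"])
```

```text
[538.4694711  -43.53316854  84.11213072] -0.16501222339468152 [-1.30820841 -3.81735774 34.10677116] 11.152060046716347
```

View pics/w6.png

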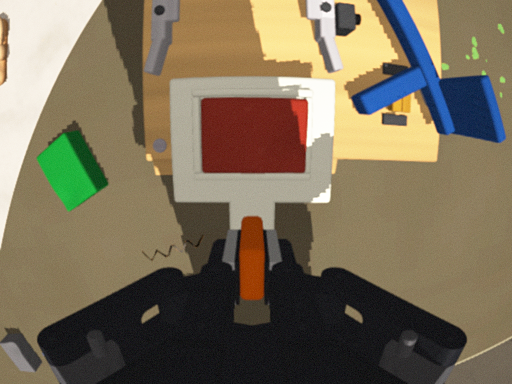

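Run:
```python
from h import *
s=np.load("w6.npy",allow_pickle=True).item()
ex=np.array([np.cos(-.158),np.sin(-.158)]);ey=np.array([-ex[1],ex[0]])
for p in [(145,71),(157,75),(330,71),(342,68)]:
    q=wplane(s,p,24)[:2];print(q.round(1),q@ex,q@ey)
for p in [(174.5,202),(331,201.5),(172,78),(335,80)]:
    q=wplane(s,p,46)[:2];print(q.round(1),q@ex,q@ey)
t=s["tcp_pos"][:2];print(t@ex,t@ey)
```

```text
[644.7   6.1] 635.6985355769854 107.47906346381556
[640.2  -1.2] 632.3726298754625 99.53586574460991
[ 624.5 -105.9] 633.3786992186732 -6.306242799541259
[ 625.7 -113.9] 635.8314699328494 -14.052945960272217
[564.4  -2.7] 557.8092942796364 86.09608022586201
[549.9 -91.2] 557.4075588350021 -3.521779940440332
[632.5 -15.7] 627.1101410911183 84.02860116059735
[ 617.3 -101.6] 625.5549881109785 -3.2137539293762685
538.6119240792842 41.7337190728407
```

>>> drive_tool([
  [-1, -3, 5, -0.007],
  [-1, -5, 15, -0.007],
  [-1, -5, 25, -0.007],
  [-1, -5, 31, -0.007],
  [-1, -5, 31, -0.007],
])

```text
time_s: 6.45
tcp_pos: [537.0, -35.8, 51.7]
ee_rot: [0.997, -0.077, -0.001, 0.0]
ft_force: [0.5, -0.0, -2.1]
opening: 10.9
```

Run:
```python
from h import *
s=observe();im=snapshot("wrist");cv2.imwrite("pics/w7.png",im);np.save("w7.npy",s,allow_pickle=True)
ex=np.array([np.cos(-.158),np.sin(-.158)]);ey=np.array([-ex[1],ex[0]]);t=s["tcp_pos"][:2];print(t@ex,t@ey)
print(s["tcp_pos"],2*np.arctan2(s["ee_rot"][1],s["ee_rot"][0]),s["ft_force"])
```

```text
535.8926460396257 49.146026106225335
[536.95034238 -35.78532907  51.69923981] -0.15391058931533183 [ 0.48571423 -0.00481539 -2.10176978]
```

View pics/w7.png

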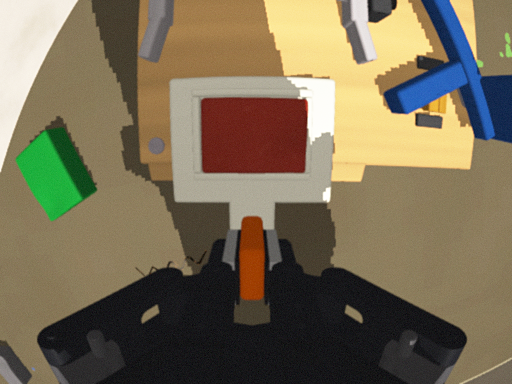

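Run:
```python
from h import *
s=observe();print(s["tcp_pos"])
ex=np.array([np.cos(-.158),np.sin(-.158)]);ey=np.array([-ex[1],ex[0]])
for p in [(140,57),(154,62),(360,62),(374,57)]:
    q=wplane(s,p,24)[:2];print(q.round(1),q@ex,q@ey)
for p in [(174.5,202),(331,201.5),(172,78),(335,80)]:
    q=wplane(s,p,13.8)[:2];print(q.round(1),q@ex,q@ey)
```

```text
[537.43808547 -35.88845141  52.43877319]
[644.8   5.8] 635.845755146035 107.20294132272876
[640.2  -1.3] 632.3918387553657 99.4267947361289
[ 624.6 -105.2] 633.3990621580998 -5.568697771824472
[ 627.  -113.6] 637.0472124666024 -13.549533963358028
[562.7   5.4] 554.8682611804196 93.8788840482933
[549.2 -83.5] 555.469477539694 3.9829498921769715
[631.2  -6.9] 624.4105544901824 92.52518025911469
[616.8 -93.1] 623.7891986184933 5.065369175472902
```

>>> drive_tool([
  [0, 2, 0, -0.003],
  [8, 2, 0, -0.003],
  [22, 2, 0, -0.003],
  [36, 2, 0, -0.003],
  [46, 2, 0, -0.003],
])

```text
time_s: 7.0
tcp_pos: [584.1, -45.4, 52.8]
ee_rot: [0.997, -0.076, -0.0, 0.0]
ft_force: [-0.0, -0.8, -2.1]
opening: 10.9
```

Run:
```python
from h import *
s=observe();im=snapshot("wrist");cv2.imwrite("pics/w8.png",im)
ex=np.array([np.cos(-.158),np.sin(-.158)]);ey=np.array([-ex[1],ex[0]]);t=s["tcp_pos"][:2];print(t@ex,t@ey)
print(s["tcp_pos"],2*np.arctan2(s["ee_rot"][1],s["ee_rot"][0]),s["ft_force"])
```

```text
583.9330734930328 47.07389281799034
[584.06633907 -45.39049761  52.76095021] -0.1516920416174096 [-0.04249296 -0.76668842 -2.10065273]
```

View pics/w8.png

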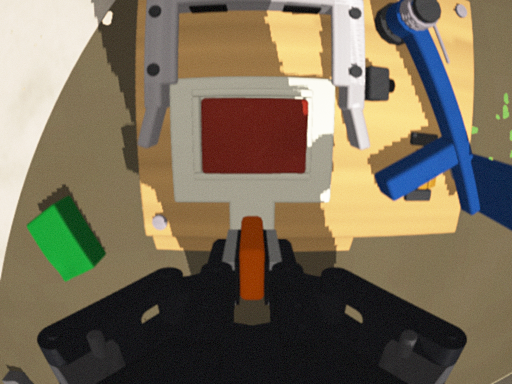

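>>> drive_tool([
  [6, 0, 1, 0.005],
  [14, 0, 2, 0.005],
  [22, 0, 2, 0.005],
  [29, 0, 2, 0.005],
  [31, 0, 2, 0.005],
])

```text
time_s: 7.55
tcp_pos: [616.5, -50.3, 50.8]
ee_rot: [0.997, -0.078, 0.0, 0.0]
ft_force: [0.5, -0.6, -1.4]
opening: 11.0
```

Run:
```python
from h import *
s=observe();im=snapshot("wrist");cv2.imwrite("pics/w9.png",im)
ex=np.array([np.cos(-.158),np.sin(-.158)]);ey=np.array([-ex[1],ex[0]]);t=s["tcp_pos"][:2];print(t@ex,t@ey)
print(s["tcp_pos"],2*np.arctan2(s["ee_rot"][1],s["ee_rot"][0]),s["ft_force"])
```

```text
616.6928498278115 47.28692945423576
[616.45157775 -50.3346503   50.79337925] -0.1569434777113297 [ 0.46249826 -0.59247418 -1.36326944]
```

View pics/w9.png

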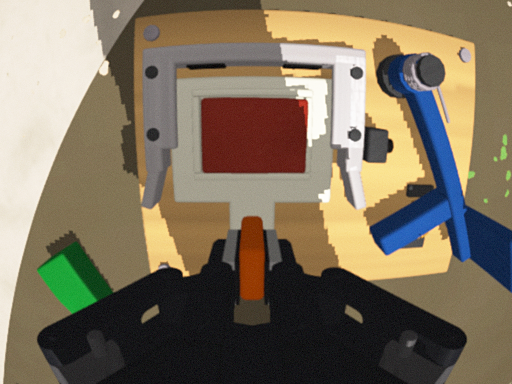

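>>> drive_tool([
  [1, 0, 1, 0],
  [3, 0, 1, 0],
  [4, 0, 1, 0],
  [6, 0, 1, 0],
  [7, 0, 1, 0],
])

```text
time_s: 8.1
tcp_pos: [622.5, -51.2, 50.1]
ee_rot: [0.997, -0.078, -0.001, 0.0]
ft_force: [-11.6, 2.0, 11.7]
opening: 11.2
```

Run:
```python
from h import *
s=observe();im=snapshot("wrist");cv2.imwrite("pics/w10.png",im)
cv2.imwrite("pics/w10z.png",cv2.resize(im[30:230,130:380],None,fx=3,fy=3,interpolation=cv2.INTER_CUBIC))
ex=np.array([np.cos(-.158),np.sin(-.158)]);ey=np.array([-ex[1],ex[0]]);t=s["tcp_pos"][:2];print(t@ex,t@ey)
print(s["tcp_pos"],2*np.arctan2(s["ee_rot"][1],s["ee_rot"][0]),s["ft_force"])
```

```text
622.823910567966 47.42254695958674
[622.52760818 -51.16540421  50.05071022] -0.1567511582713111 [-11.6332271    2.03098935  11.74145842]
```

View pics/w10z.png

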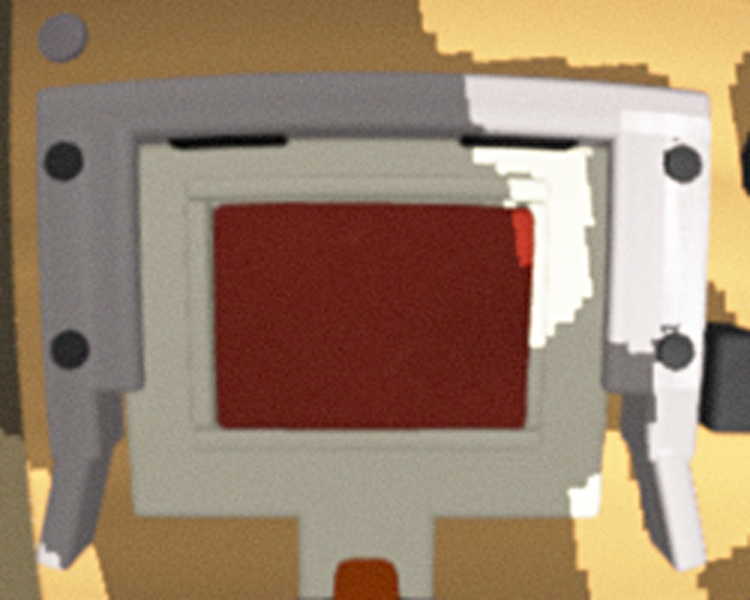

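>>> drive_tool([
  [0, 0, 0, 0],
  [0, 0, 0, 0],
  [0, 0, 0, 0],
  [0, 0, 0, 0],
  [0, 0, 0, 0],
], gripper=40)

```text
time_s: 8.65
tcp_pos: [622.6, -51.2, 50.0]
ee_rot: [0.997, -0.078, -0.001, 0.0]
ft_force: [-0.3, 0.4, -0.5]
opening: 40.2
```

>>> drive_tool([
  [0, 0, -10, 0],
  [0, 0, -30, 0],
  [0, 0, -60, 0],
  [0, 0, -90, 0],
  [0, 0, -100, 0],
])

```text
time_s: 9.15
tcp_pos: [624.3, -51.1, 154.2]
ee_rot: [0.997, -0.078, 0.002, 0.0]
ft_force: [-0.2, 0.5, 0.4]
opening: 39.9
```

Run:
```python
from h import *
s=observe();im=snapshot("wrist");cv2.imwrite("pics/w11.png",im);np.save("w11.npy",s,allow_pickle=True)
ex=np.array([np.cos(-.158),np.sin(-.158)]);ey=np.array([-ex[1],ex[0]]);t=s["tcp_pos"][:2];print(t@ex,t@ey)
print(s["tcp_pos"],2*np.arctan2(s["ee_rot"][1],s["ee_rot"][0]),s["ft_force"],s["joint_positions"].round(2))
```

```text
624.5800882349578 47.78161170879539
[624.31840728 -51.08713501 154.23416157] -0.15676081147804616 [-0.22487863  0.53176554  0.41085307] [ 0.34  0.44 -0.42  1.56  0.19  1.18 -1.85]
```

View pics/w11.png

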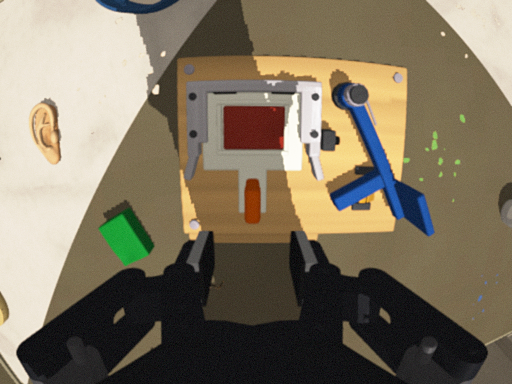

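>>> drive_tool([
  [4, 37, 0, -0.14],
  [8, 74, 0, -0.28],
  [12, 111, 0, -0.42],
  [16, 148, 0, -0.56],
  [17, 184, 0, -0.7],
], gripper=0)

```text
time_s: 9.7
tcp_pos: [611.9, -237.1, 153.4]
ee_rot: [0.963, 0.271, 0.002, 0.001]
ft_force: [0.2, -0.1, -0.2]
opening: -0.3
```

>>> drive_tool([
  [0, 0, 0, -0.14],
  [0, 0, 0, -0.28],
  [0, 0, 0, -0.42],
  [0, 0, 0, -0.56],
  [0, 0, 0, -0.7],
])

```text
time_s: 10.2
tcp_pos: [611.4, -237.0, 152.3]
ee_rot: [0.81, 0.587, 0.001, 0.0]
ft_force: [-0.4, 0.3, 0.5]
opening: 0.2
```

Run:
```python
from h import *
s=observe();im=snapshot("wrist");cv2.imwrite("pics/w12.png",im);np.save("w12.npy",s,allow_pickle=True)
print(s["tcp_pos"],2*np.arctan2(s["ee_rot"][1],s["ee_rot"][0]),s["ft_force"],s["joint_positions"].round(2),s["opening"])
```

```text
[ 611.42692877 -236.99678058  152.32601716] 1.2546072703412918 [-0.36961242  0.30109225  0.54000089] [ 0.73  0.54 -0.6   1.47  0.31  1.23 -0.22] 0.1672455286369759
```

View pics/w12.png

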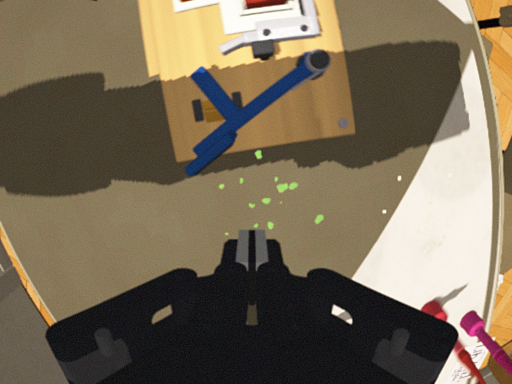

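Run:
```python
from h import *
im=cv2.imread("pics/w12.png")
cv2.imwrite("pics/w12z.png",cv2.resize(im[40:190,160:340],None,fx=4,fy=4,interpolation=cv2.INTER_CUBIC))
s=np.load("w12.npy",allow_pickle=True).item()
hx=np.array([695,-146.5]);a=.342
for th in (0,.5):
    x=np.array([np.cos(a-th),np.sin(a-th)]);y=np.array([-x[1],x[0]])
    pp=hx-108*x-10.5*y
    for d in (-20,20): 
        for e in (0,8): print(th,d,e,wproj(s,np.r_[pp+d*x+e*y,76]).round(1))
print(wproj(s,[695,-146.5,55]))
```

```text
0 -20 0 [188.6 177. ]
0 -20 8 [181.2 168.1]
0 20 0 [233.9 140.9]
0 20 8 [226.4 131.4]
0.5 -20 0 [143.7  97.5]
0.5 -20 8 [141.8  86.2]
0.5 20 0 [200.   84.7]
0.5 20 8 [198.1  73.1]
[321.93671374  56.17419778]
```

View pics/w12z.png

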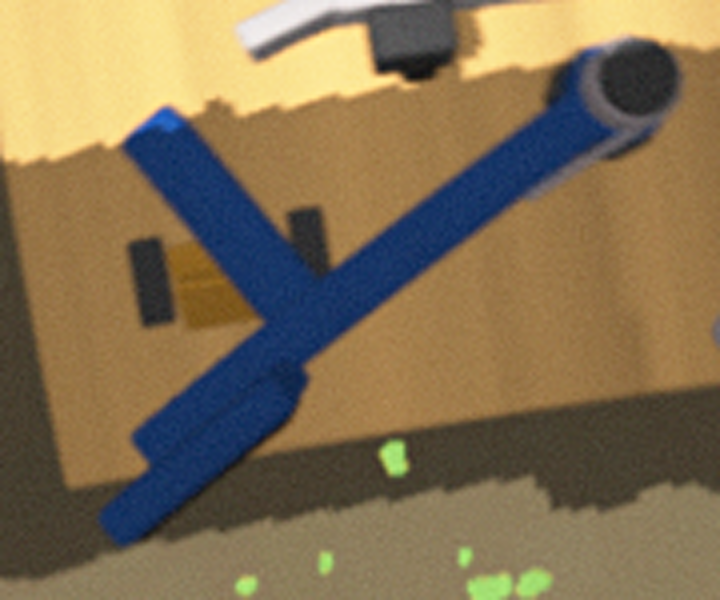

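>>> drive_tool([
  [0, 0, 10, -0.14],
  [0, 0, 30, -0.28],
  [0, 0, 55, -0.42],
  [0, 0, 80, -0.56],
  [0, 0, 90, -0.62],
])

```text
time_s: 10.75
tcp_pos: [609.7, -236.7, 58.7]
ee_rot: [0.588, 0.809, 0.0, -0.001]
ft_force: [0.1, 0.5, 0.2]
opening: 0.2
```

```bash
cat >> h.py <<'E'
hx=np.array([695,-146.5]);a0=.342
def way(s,ths,off,z=62):
    # tool shifts for pusher TCP poses following arm angle th, gap off from face to TCP
    y0=2*np.arctan2(s["ee_rot"][1],s["ee_rot"][0])
    for th in ths:
        x=np.array([np.cos(a0-th),np.sin(a0-th)]);y=np.array([-x[1],x[0]])
        p=hx-108*x-(10.5+off)*y
        print(th,totool(s,np.r_[p,z]).round(1),"turn",round(-((a0-th+np.pi/2)-y0),3))
E
python3 - <<'E'
from h import *
s=observe();print(s["tcp_pos"],2*np.arctan2(s["ee_rot"][1],s["ee_rot"][0]),s["ft_force"])
way(s,[0,.05,.1,.15,.2,.25],11)
E
```

```text
[ 609.74860984 -236.69255562   58.74551366] 1.8854368012015743 [0.08513746 0.47080833 0.18399876]
0 [34.9  1.6 -3.2] turn -0.027
0.05 [40.3  0.5 -3.2] turn 0.023
0.1 [45.8 -0.3 -3.1] turn 0.073
0.15 [51.3 -0.8 -3.1] turn 0.123
0.2 [56.8 -1.1 -3.1] turn 0.173
0.25 [62.3 -1.1 -3.1] turn 0.223
```

Approach to just before the face.

>>> drive_tool([
  [8, 1, -2, 0],
  [16, 1, -3, 0],
  [24, 1, -3, 0],
  [30, 1, -3, 0],
  [33, 1, -3, -0.02],
])

```text
time_s: 11.25
tcp_pos: [600.8, -204.0, 62.7]
ee_rot: [0.579, 0.815, 0.0, -0.001]
ft_force: [1.4, -1.1, 0.6]
opening: -0.1
```

Run:
```python
from h import *
s=observe();print(s["tcp_pos"],2*np.arctan2(s["ee_rot"][1],s["ee_rot"][0]),s["ft_force"])
im=snapshot("wrist");cv2.imwrite("pics/w13.png",im)
way(s,[0,.05,.1,.15,.2,.25],11)
```

```text
[ 600.79265319 -204.0397915    62.71133169] 1.906425916736997 [ 1.444316   -1.06493582  0.62522067]
0 [1.1 0.  0.7] turn -0.006
0.05 [ 6.5 -0.9  0.7] turn 0.044
0.1 [12.  -1.6  0.7] turn 0.094
0.15 [17.5 -2.1  0.7] turn 0.144
0.2 [23.  -2.2  0.7] turn 0.194
0.25 [28.5 -2.1  0.8] turn 0.244
```

View pics/w13.png

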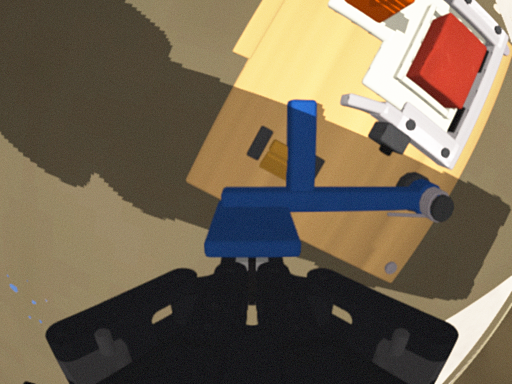

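>>> drive_tool([
  [6, -1, 0, 0.04],
  [12, -1.5, 0, 0.09],
  [17.5, -2, 0, 0.14],
  [23, -2, 0, 0.19],
  [28.5, -2, 0, 0.24],
])

```text
time_s: 11.8
tcp_pos: [589.9, -180.7, 63.2]
ee_rot: [0.673, 0.739, -0.0, 0.001]
ft_force: [2.9, -6.3, -2.0]
opening: -0.0
```

Run:
```python
from h import *
s=observe();print(s["tcp_pos"],2*np.arctan2(s["ee_rot"][1],s["ee_rot"][0]),s["ft_force"])
im=snapshot("wrist");cv2.imwrite("pics/w14.png",im)
way(s,[.25,.3,.35,.4,.43,.46,.48,.5,.52],11)
```

```text
[ 589.88271071 -180.70066463   63.20222089] 1.6639390072130087 [ 2.88924008 -6.33889104 -1.97690366]
0.25 [ 2.9 -0.2  1.2] turn 0.001
0.3 [ 8.3 -1.1  1.2] turn 0.051
0.35 [13.8 -1.8  1.2] turn 0.101
0.4 [19.3 -2.2  1.2] turn 0.151
0.43 [22.6 -2.3  1.2] turn 0.181
0.46 [25.9 -2.3  1.2] turn 0.211
0.48 [28.1 -2.2  1.1] turn 0.231
0.5 [30.3 -2.1  1.1] turn 0.251
0.52 [32.5 -2.   1.1] turn 0.271
```

View pics/w14.png

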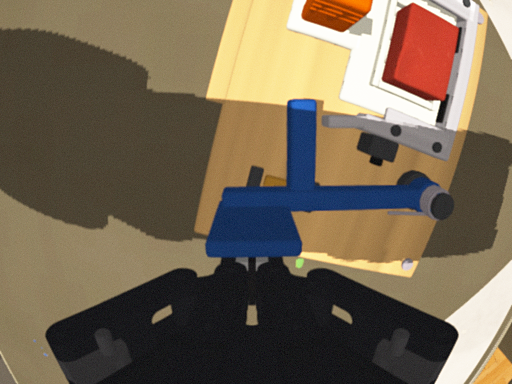

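>>> drive_tool([
  [6, -1, 1, 0.03],
  [12, -1.5, 1, 0.08],
  [17, -2, 1, 0.13],
  [22, -2, 1, 0.18],
  [26, -2, 1, 0.21],
])

```text
time_s: 12.35
tcp_pos: [585.4, -155.3, 62.8]
ee_rot: [0.749, 0.663, -0.001, 0.002]
ft_force: [-0.6, -6.3, 3.2]
opening: -0.0
```

Run:
```python
from h import *
s=observe();print(s["tcp_pos"],2*np.arctan2(s["ee_rot"][1],s["ee_rot"][0]),s["ft_force"])
im=snapshot("wrist");cv2.imwrite("pics/w15.png",im)
way(s,[.4,.43,.46,.48,.5,.52,.54],11)
```

```text
[ 585.4074843  -155.33325574   62.84126026] 1.449188825925595 [-0.57781508 -6.28486222  3.21667391]
0.4 [-6.3  1.3  0.9] turn -0.064
0.43 [-3.1  0.5  0.9] turn -0.034
0.46 [ 0.2 -0.2  0.8] turn -0.004
0.48 [ 2.3 -0.6  0.8] turn 0.016
0.5 [ 4.5 -1.   0.8] turn 0.036
0.52 [ 6.7 -1.3  0.8] turn 0.056
0.54 [ 8.9 -1.6  0.8] turn 0.076
```

View pics/w15.png

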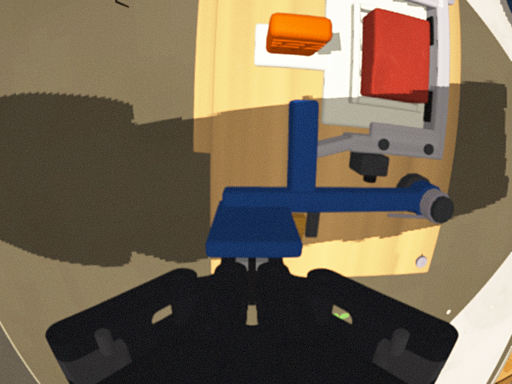

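>>> drive_tool([
  [2, 0, 0.5, 0.01],
  [3.5, -0.5, 0.5, 0.02],
  [5, -1, 0.5, 0.03],
  [6, -1, 0.5, 0.035],
  [7, -1, 0.5, 0.035],
])

```text
time_s: 12.9
tcp_pos: [585.3, -151.1, 62.8]
ee_rot: [0.761, 0.649, -0.002, 0.003]
ft_force: [-0.8, -11.6, 1.8]
opening: 0.0
```

Run:
```python
from h import *
s=observe();print(s["tcp_pos"],2*np.arctan2(s["ee_rot"][1],s["ee_rot"][0]),s["ft_force"])
im=snapshot("wrist");cv2.imwrite("pics/w16.png",im)
way(s,[.46,.48,.5,.52,.54],11)
```

```text
[ 585.34372174 -151.11660185   62.82190169] 1.4116965042488643 [ -0.75837083 -11.60839228   1.84940075]
0.46 [-4.   0.5  0.8] turn -0.041
0.48 [-1.8  0.   0.8] turn -0.021
0.5 [ 0.3 -0.4  0.8] turn -0.001
0.52 [ 2.5 -0.8  0.8] turn 0.019
0.54 [ 4.7 -1.2  0.8] turn 0.039
```

View pics/w16.png

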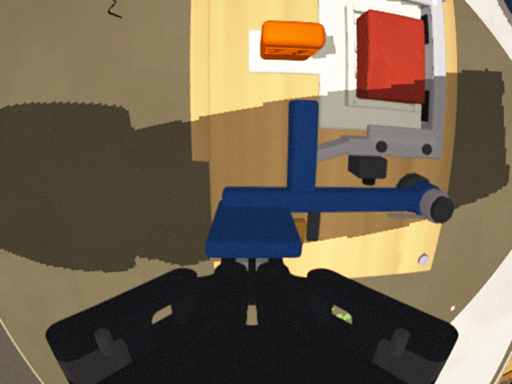

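>>> drive_tool([
  [2.5, 0, 0.5, 0],
  [2.5, 0, 0.5, 0],
  [2.5, 0, 0.5, 0],
  [2.5, 0, 0.5, 0],
  [2.5, 0, 0.5, 0],
])

```text
time_s: 13.45
tcp_pos: [585.4, -151.5, 62.7]
ee_rot: [0.761, 0.648, -0.003, 0.004]
ft_force: [-1.3, -7.1, 4.1]
opening: -0.2
```

Run:
```python
from h import *
s=observe();print(s["tcp_pos"],2*np.arctan2(s["ee_rot"][1],s["ee_rot"][0]),s["ft_force"])
im=snapshot("wrist");cv2.imwrite("pics/w17.png",cv2.resize(im[0:260,200:470],None,fx=2.3,fy=2.3,interpolation=cv2.INTER_CUBIC))
a=snapshot("side");cv2.imwrite("pics/side17.png",cv2.resize(a[120:320,150:370],None,fx=2.9,fy=2.9,interpolation=cv2.INTER_CUBIC))
# fin centre top (z=56) and block from picture, home check
hsv=cv2.cvtColor(im,cv2.COLOR_BGR2HSV)
ex=np.array([np.cos(-.158),np.sin(-.158)]);ey=np.array([-ex[1],ex[0]])
for p in [(318.5,72.5),(249,72)]:
    q=wplane(s,p,12)[:2];print("plate/tongue rear",q.round(1),q@ex-620,q@ey-46.4)
print(observe()["ft_force"])
```

```text
[ 585.42229114 -151.47426824   62.66444667] 1.4106580601050056 [-1.32815093 -7.11963292  4.09389452]
plate/tongue rear [637.8 -66.2] 20.222002064470644 -11.4117661724014
plate/tongue rear [598.5 -60.7] -19.37314921307336 -12.20207903807632
[-2.63964531 -7.69096491  4.17450729]
```

View pics/w17.png

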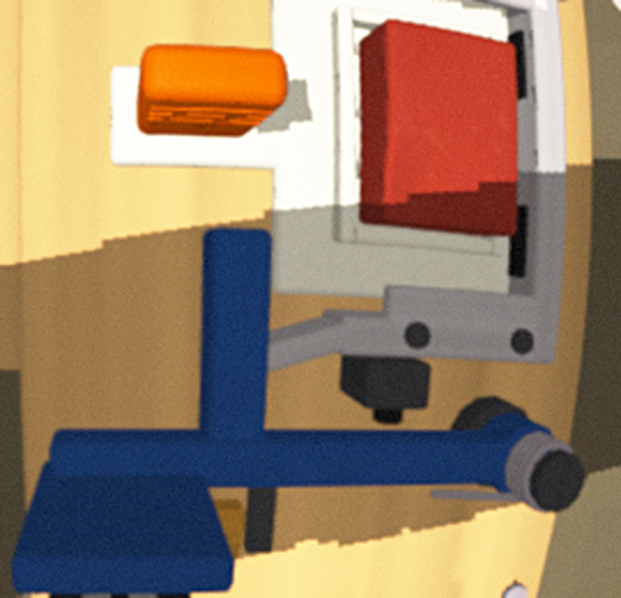

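View pics/side17.png

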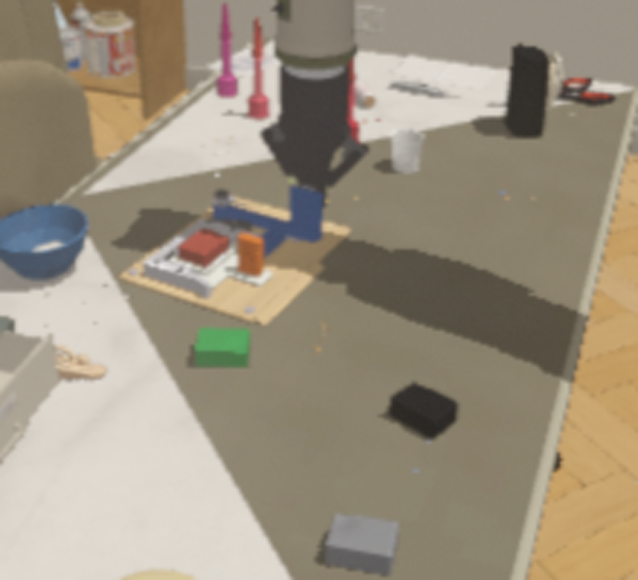

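```bash
python3 -c "
from rig import *
print(close_job()); s=observe(); print(s['time_s'],s['ft_force'],s['tcp_pos'])"
```

```text
the job is handed in; nothing more can be done
None
the job is handed in; nothing more can be done
```

The white tray, with the red wax block in its pocket, is home against the back stop and released. The gripper's closed fingers are holding the blue clamp arm at its stop, well past the pawl's click, so you can put the lock pin in. The job was handed in at about 13.6 s of the 48 s allowed.

**Tray:** it met the back stop with about 12 N before I let go. The last wrist picture put its rear edge and tongue end within about 1 mm of their home positions along the slide. The wax still sat in its pocket.

**Clamp arm:** the fingers are where the arm angle should be about 0.50 rad. Push was 11.6 N on reaching the stop and about 7 to 8 N at the last reading. The picture shows the toe behind the tray's right shoulder.

**Not measured directly:**
- The arm angle is worked out from the finger position.
- The pawl being up is inferred from the arm being well past 0.35 rad.
- My sideways estimates of the slot's centre line differed by about 1.5 mm between views. I didn't measure the tray's sideways position after letting go; it lies between the rails.

**Bystanders:** I went nowhere near the cup, the red extruder or the ear cast. In the last side picture they were all standing where they started.

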